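Tip out the nozzle tin

ROBOT

A 7-joint arm with a two-finger parallel gripper is mounted at the origin on the work surface. World frame = base frame: x ahead of the robot, y to its left, z up, the work surface at z = 0. Lengths are in m, angles in rad, forces in N, time in s.
With the tool pointing down it reaches from about 0.4 to 0.85 m from the base axis. Payload 6.9 kg.
Tool frame: the origin (TCP) lies midway between the tips of the shut fingers; the grasp point (between the pads) lies behind it (ctrl.pinch_z is the z of the grasp point in the tool frame, in m); z points along the fingers, y is the direction in which the jaws open and shut (so a half turn about z gives the same grasp; the last joint's range is limited). The gripper opens to 85 mm and grips with 20 to 120 N. Pads are 22 mm wide; open, the fingers measure 114 mm over their backs; the gripper's body (76 mm by 85 mm) begins 54 mm behind the grasp point. The pads swing forward as they close: fully open they stand 13 mm farther back than shut.
Start: joints at [1.21, 0.507, -0.238, 1.5, 0.126, 1.149, -0.155], TCP at [0.281, -0.558, 0.231] pointing down, gripper open.
Joint ranges: [-3.08, 3.08], [-0.24, 2.05], [-1.43, 1.35], [0, 2.5], [-1.52, 4.66], [0.17, 1.96], [-2.89, 2.89]. Speed limits (rad/s): [2.39, 2.39, 3.14, 3.14, 3.14, 3.14, 3.14].

INTERFACE

Orientations are given as a unit quaternion [w, x, y, z].
In Python, from station import ctrl, get_state, vision, ticket, models gives the robot as it stands. Calls block until the motion is done:
- ctrl.movep(position, orientation): joint-space move of the TCP to a pose.
- ctrl.movel(position, frame=None, max_speed=0.15): straight line of the TCP; frame=None keeps the orientation; max_speed is the mean speed in m/s.
- ctrl.set_joints(angles): joint-space move.
- ctrl.ungrasp() and ctrl.close_gripper(force=None): open the fingers fully, or close them until they stop; force is the grip in N (None keeps the last).
- ctrl.pause(seconds).
- ctrl.ik(position, orientation): joint angles nearest the present ones, or None.
- get_state(): the state.
- vision.grab_frame(name): name is "scene" or "top"; returns (picture, depth): 420x560x3 uint8, blue, green, red; 420x560 float32, m along the optical axis (not along the pixel's ray), 0 where there is no reading.
- vision.camera_info(name): a dict with "mtx" (3x3 intrinsics, pixels), "R" (3x3) and "t" (3): a world point X has camera coordinates R X + t. Camera axes: x right, y down, z forward; pixel columns grow to the right and rows downward; lengths in m; the calibration is good to about 2 mm. A picture is of the moment at which its call begins. camera_info takes no time and is no camera call.
A pose or a line that the arm cannot do raises ctrl.Unreachable and nothing moves.
- ticket.close_job(): hands the job in, once; it reports no verdict.
Trained networks look in the newest picture that a camera, given by its name, has taken for a name from the list of things; names that differ only in an ending like _2 or _b are one class to them, and where a whole thing is asked for, a point or a joint stands for the part that bears it (a point fixed in the world has none). Each returns a list of dicts, best first, with "p" (0 to 1); they miss things now and then, are a little off and sometimes report something else, mostly with a low value. They report only what shows in the picture. A call takes as long as a camera call. They do not tell look-alikes from the thing itself.
- models.recognise(camera, target): "point" ([column, row] in pixels, amid what is visible of it).
- models.masks_of(camera, target): "mask" (420x560 bool, what is visible of it) and "point" ([column, row] in pixels, amid what is visible of it).
The state is a dict: "time": time; "qpos": joint angles; "qd": joint speeds; "tau": joint torques, N m; "tcp_pos": TCP position; "eef_rot": TCP orientation; "contact_force": force on the tool from outside, world axes, zero at the start; "wrist_torque": the same for the moment, N m; "width": finger opening in m.
Only numpy, scipy, OpenCV 4.12 (cv2) and the standard library are available. Lean on these libraries where they do the work, as an engineer would, in place of code of your own. Each camera call takes 0.05 s, during which the arm holds its last target. There are 200 camera calls.

TASK

Mushroom cleaning bench: take the bar handle of the square tin (not the round one) on its tilting stand and tilt the tin slowly to about half-way (45 degrees); hold it still there for two seconds to feel the weight of the contents shift to the lip before anything pours. Then tip it slowly right over so that all three brass nozzle tips drop into the basket in front, and swing the tin gently back upright; do not let it fall back.

Things in the scene. Friction and masses are not known exactly. Their poses are not given: they have to be found in the camera images.
- sqtin (a joint): tilt of the square tin in its stand (rad): 0 upright, grows as the mouth tips forward towards the basket (away from the robot), end stop at 2.3. The tips slide out between about 1.7 and 2.2. The hinge is loose: up to about 2 rad the tin falls back to 0 by its own weight if let go, and it takes only a few newtons at the bar to hold it.
- sqtin_bar (a point): middle of the round bar handle of the square open-topped steel tin (mouth 85 x 70 mm, 80 mm deep, front wall sloping out to the lip). The bar is 10 mm thick, 50 mm free length, along this point's y axis, parallel to the hinge; tin upright, it is 135 mm above the table, 25 mm behind the back wall and 30 mm above the rim. Axes turn with the tin: x forward (pouring way), z up when upright. The round tin is not used.
- sqtin_hinge (a point): middle of the tin's hinge line, which runs along the front lip of its mouth, 105 mm above the table; from the bar it lies 110 mm along +x and 30 mm along -z of the bar's axes. This is the centre of the arc that the bar follows.
- basket_in (a point): centre of the inner floor (4 mm above the table) of the white plastic basket fixed in front of the square tin: outside 150 x 150 x 45 mm, wall 4 mm. It stays where it is.
- nozzle0_mid (a point): brass air-nozzle tip, stepped: 17 mm wide at the foot, 10 mm at the tip, 32 mm long, 20 to 55 g; the point is half-way along it. Starts loose inside the square tin.
- nozzle1_mid (a point): brass air-nozzle tip, stepped: 17 mm wide at the foot, 10 mm at the tip, 32 mm long, 20 to 55 g; the point is half-way along it. Starts loose inside the square tin.
- nozzle2_mid (a point): brass air-nozzle tip, stepped: 17 mm wide at the foot, 10 mm at the tip, 32 mm long, 20 to 55 g; the point is half-way along it. Starts loose inside the square tin.
Not all that is in view belongs to the job. Leave any blue or orange look-alike of the part that bears sqtin alone.

How it is judged:
On the way, in this order (a step that is already met when the one before it is completed fails the run):
1. the square tin is held half tilted (25 to 65 degrees), still, for a second, with nothing poured yet (value of joint sqtin between 0.436 and 1.134 rad and velocity of joint sqtin between -0.15 and 0.15 rad/s and z of each of nozzle0_mid, nozzle1_mid, nozzle2_mid in the frame of sqtin_bar below -0.03 m), for 1 s.
2. all three nozzle tips lie in the basket while the tin is still tipped over (past 45 degrees) (x of nozzle0_mid in the frame of basket_in between -0.073 and 0.073 m and y of nozzle0_mid in the frame of basket_in between -0.073 and 0.073 m and x of nozzle1_mid in the frame of basket_in between -0.073 and 0.073 m and y of nozzle1_mid in the frame of basket_in between -0.073 and 0.073 m and x of nozzle2_mid in the frame of basket_in between -0.073 and 0.073 m and y of nozzle2_mid in the frame of basket_in between -0.073 and 0.073 m and height (world z) of each of nozzle0_mid, nozzle1_mid, nozzle2_mid below 0.045 m and value of joint sqtin above 0.785 rad), for 0.2 s.
At the end, for the whole second after the job is handed in: All three nozzle tips lie at rest inside the basket (below its 45 mm rim) and the square tin is back upright within 10 degrees, at rest (x of nozzle0_mid in the frame of basket_in between -0.073 and 0.073 m and y of nozzle0_mid in the frame of basket_in between -0.073 and 0.073 m and x of nozzle1_mid in the frame of basket_in between -0.073 and 0.073 m and y of nozzle1_mid in the frame of basket_in between -0.073 and 0.073 m and x of nozzle2_mid in the frame of basket_in between -0.073 and 0.073 m and y of nozzle2_mid in the frame of basket_in between -0.073 and 0.073 m and height (world z) of each of nozzle0_mid, nozzle1_mid, nozzle2_mid below 0.045 m and value of joint sqtin below 0.17 rad and velocity of joint sqtin below 0.1 rad/s and linear speed of each of nozzle0, nozzle1, nozzle2 below 0.05 m/s); the robot touches nothing.
It fails at once if the tin is swung or dropped faster than 5 rad/s, as when let fall (velocity of joint sqtin above 5 rad/s or velocity of joint sqtin below -5 rad/s).
It fails at once if a nozzle tip is spilt on the table beside the basket ((height (world z) of nozzle0_mid below 0.022 m and (x of nozzle0_mid in the frame of basket_in above 0.078 m or x of nozzle0_mid in the frame of basket_in below -0.078 m or y of nozzle0_mid in the frame of basket_in above 0.078 m or y of nozzle0_mid in the frame of basket_in below -0.078 m)) or (height (world z) of nozzle1_mid below 0.022 m and (x of nozzle1_mid in the frame of basket_in above 0.078 m or x of nozzle1_mid in the frame of basket_in below -0.078 m or y of nozzle1_mid in the frame of basket_in above 0.078 m or y of nozzle1_mid in the frame of basket_in below -0.078 m)) or (height (world z) of nozzle2_mid below 0.022 m and (x of nozzle2_mid in the frame of basket_in above 0.078 m or x of nozzle2_mid in the frame of basket_in below -0.078 m or y of nozzle2_mid in the frame of basket_in above 0.078 m or y of nozzle2_mid in the frame of basket_in below -0.078 m))).
It also fails if it takes over 62 s, if anything falls off the work surface, if the arm or the gripper's body presses on something with over 40 N, if the wrist force passes 120 N, or if a joint passes its speed limit or range.

## Working session

There is one attempt and no reset: what is moved stays moved. The work goes in short steps, each a Python script; the robot and the scene stay as the last script left them, time stands still between calls to the robot, and variables do not carry over. Pictures are saved under pics/ and viewed, on a budget of 10 in all, crops included, one or two more only if the job needs it, and the job is handed in when it is done.

```bash
ls; mkdir -p pics; python3 - <<'E'
from station import ctrl,get_state,vision,models
import cv2,numpy as np
ims=[]
for c in("scene","top"):
    im,d=vision.grab_frame(c); cv2.imwrite(f"pics/{c}0.png",im); np.save(f"{c}0.npy",d)
    i=vision.camera_info(c); print(c,np.round(-i["R"].T@i["t"],3),np.round(i["R"],2).tolist(),i["mtx"].tolist())
    for t in("sqtin","sqtin_bar","sqtin_hinge","basket_in","nozzle0_mid"):
        print(c,t,[(np.round(r["point"]).tolist(),round(r["p"],2)) for r in models.recognise(c,t)])
s=get_state();print(s,ctrl.pinch_z)
E
```

```text
pics
scene [1.344 0.345 1.352] [[-0.29, 0.96, -0.01], [0.82, 0.24, -0.52], [-0.5, -0.15, -0.85]] [[520.4807608652958, 0.0, 275.64433135146004], [0.0, 520.4807608652958, 204.75763802735742], [0.0, 0.0, 1.0]]
scene sqtin [([438.0, 154.0], 0.79), ([291.0, 285.0], 0.76), ([316.0, 172.0], 0.67)]
scene sqtin_bar [([290.0, 288.0], 0.8), ([317.0, 172.0], 0.76), ([434.0, 155.0], 0.73)]
scene sqtin_hinge [([314.0, 170.0], 0.95), ([287.0, 286.0], 0.85), ([435.0, 159.0], 0.84)]
scene basket_in [([314.0, 226.0], 0.95)]
scene nozzle0_mid []
top [0.467 0.127 1.422] [[0.02, -1.0, 0.01], [-0.99, -0.02, -0.1], [0.1, -0.01, -1.0]] [[395.46043170258025, 0.0, 277.9178956862961], [0.0, 395.46043170258025, 208.6258494919269], [0.0, 0.0, 1.0]]
top sqtin [([150.0, 297.0], 0.96), ([253.0, 246.0], 0.95), ([250.0, 138.0], 0.88)]
top sqtin_bar [([253.0, 137.0], 0.89), ([256.0, 245.0], 0.84), ([152.0, 299.0], 0.83)]
top sqtin_hinge [([256.0, 246.0], 0.71), ([153.0, 302.0], 0.59), ([246.0, 139.0], 0.55)]
top basket_in [([245.0, 211.0], 0.78)]
top nozzle0_mid []
{'time': 0.6, 'qpos': array([ 1.21050678,  0.5074779 , -0.23756747,  1.50017547,  0.12568723,
        1.14888852, -0.15480099]), 'qd': array([-0.00077763,  0.00048218, -0.00164823,  0.00095131,  0.00059588,
       -0.00131591, -0.00033959]), 'tau': array([ 8.36595682e-04, -6.20022011e+01, -2.18340017e+00, -2.49863523e+01,
        1.38607089e-02,  2.30628611e-03, -5.67841752e-06]), 'tcp_pos': array([ 0.28067359, -0.55843922,  0.23129605]), 'eef_rot': array([1.11582784e-05, 9.73009434e-01, 2.30765338e-01, 6.48249787e-06]), 'contact_force': array([-0.21563927,  0.31389725, -0.34498107]), 'wrist_torque': array([ 0.02339747, -0.02287576,  0.02466993]), 'width': 0.08545078721396149} -0.0187
```

```bash
python3 - <<'E'
import cv2,numpy as np
a=cv2.imread("pics/scene0.png");b=cv2.imread("pics/top0.png")
v=np.hstack([cv2.resize(a[110:320,200:500],(800,560))]); cv2.imwrite("pics/v1.png",v)
cv2.imwrite("pics/v2.png",cv2.resize(b[110:330,110:310],(545,600),interpolation=cv2.INTER_CUBIC))
E
```

```text
(no output)
```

View pics/v1.png

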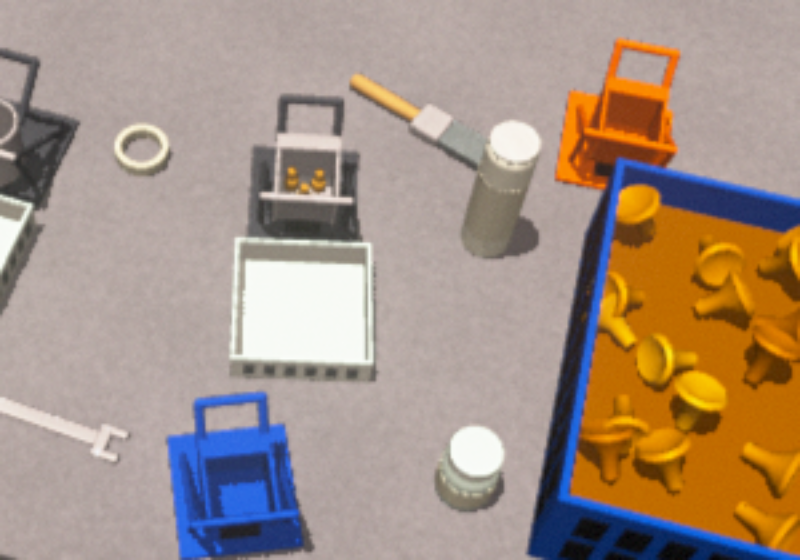

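View pics/v2.png

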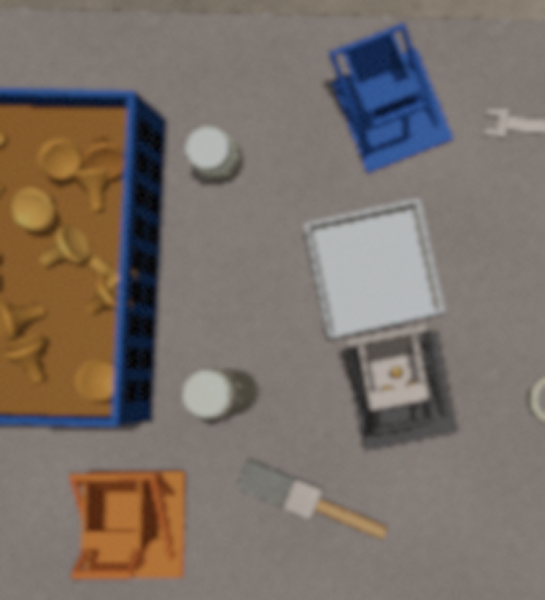

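v1 shows three look-alikes of the tin. The blue one is at scene (290,285), the orange one at (438,154), and a steel square tin with three brass tips at scene (316,172) / top (256,246). The steel one fits: it is square, holds the nozzles, and has the white basket in front. The round tin is at the left edge. Next I'll measure the bar from depth.

```bash
cat > h.py <<'E'
import numpy as np,cv2
from station import ctrl,get_state,vision,ticket,models
def cloud(c,d):
    i=vision.camera_info(c);K=i["mtx"];v,u=np.mgrid[:420,:560]
    P=np.stack([(u-K[0,2])/K[0,0]*d,(v-K[1,2])/K[1,1]*d,d],-1)
    return (P-i["t"])@i["R"]
E
python3 - <<'E'
from h import *
for c,(u0,u1,v0,v1) in dict(scene=(290,336,140,202),top=(232,280,230,276)).items():
    d=np.load(c+"0.npy");W=cloud(c,d)[v0:v1,u0:u1].reshape(-1,3)
    dd=d[v0:v1,u0:u1].ravel();W=W[dd>0]
    print(c,len(W))
    for lo,hi in((.125,.16),(.095,.115)):
        S=W[(W[:,2]>lo)&(W[:,2]<hi)]
        if len(S)>3:
            r=cv2.minAreaRect(S[:,:2].astype(np.float32)*1000);print(lo,len(S),S.mean(0).round(4),np.round(r[0],1),np.round(r[1],1),r[2],'zmax',S[:,2].max().round(4))
            if lo>.12: print(S.round(3).tolist())
# basket rim
for c,p in(("scene",(314,226)),("top",(245,211))):
    vision.grab_frame(c)
    m=models.masks_of(c,"basket_in"); 
    m=min(m,key=lambda r:np.hypot(*(np.array(r["point"])-p)));print(c,m["p"],m["point"],m["mask"].sum())
    d=np.load(c+"0.npy");W=cloud(c,d)[m["mask"]]
    for lo,hi in((.035,.055),(-.01,.02)):
        S=W[(W[:,2]>lo)&(W[:,2]<hi)]
        r=cv2.minAreaRect(S[:,:2].astype(np.float32)*1000);print(lo,len(S),S.mean(0).round(4),np.round(r[0],1),np.round(r[1],1),r[2])
E
```

```text
scene 2847
0.125 109 [0.4109 0.1836 0.136 ] [410.5 182.7] [20.8 71. ] 13.261983871459961 zmax 0.1465
[[0.412, 0.149, 0.139], [0.407, 0.151, 0.133], [0.407, 0.154, 0.135], [0.414, 0.158, 0.145], [0.413, 0.161, 0.144], [0.409, 0.163, 0.14], [0.416, 0.15, 0.139], [0.417, 0.153, 0.141], [0.412, 0.155, 0.136], [0.411, 0.158, 0.135], [0.413, 0.161, 0.139], [0.411, 0.164, 0.137], [0.413, 0.167, 0.141], [0.408, 0.169, 0.137], [0.407, 0.172, 0.136], [0.41, 0.176, 0.141], [0.406, 0.178, 0.137], [0.408, 0.181, 0.14], [0.407, 0.184, 0.14], [0.404, 0.187, 0.138], [0.406, 0.19, 0.141], [0.409, 0.193, 0.146], [0.407, 0.196, 0.144], [0.402, 0.198, 0.139], [0.404, 0.201, 0.142], [0.401, 0.204, 0.139], [0.398, 0.206, 0.137], [0.398, 0.209, 0.138], [0.396, 0.212, 0.137], [0.419, 0.151, 0.139], [0.419, 0.154, 0.139], [0.415, 0.156, 0.135], [0.418, 0.16, 0.14], [0.418, 0.163, 0.141], [0.417, 0.166, 0.142], [0.414, 0.168, 0.138], [0.413, 0.171, 0.138], [0.411, 0.173, 0.137], [0.413, 0.177, 0.141], [0.41, 0.179, 0.137], [0.409, 0.182, 0.137], [0.411, 0.185, 0.141], [0.411, 0.188, 0.141], [0.407, 0.19, 0.13
[... 3273 characters left out ...]
9, 0.14], [0.404, 0.186, 0.141], [0.404, 0.183, 0.141], [0.4, 0.218, 0.134], [0.4, 0.215, 0.141], [0.4, 0.211, 0.141], [0.4, 0.208, 0.14], [0.401, 0.205, 0.143], [0.4, 0.202, 0.137], [0.401, 0.199, 0.138], [0.397, 0.215, 0.137]]
0.095 303 [0.4743 0.1979 0.1068] [473.4 197.6] [ 94.7 102.6] 11.70534896850586 zmax 0.1142
scene 0.87 [311.4, 226.2] 2716
0.035 422 [0.6091 0.2313 0.043 ] [602.1 227.2] [158.6 150.5] 13.955753326416016
-0.01 1985 [0.5962 0.2264 0.0052] [604.9 228.2] [154.1 149.2] 14.022843360900879
top 0.75 [245.9, 210.0] 1826
0.035 186 [0.5965 0.2281 0.0456] [604.  228.8] [150.6 150.6] 14.283087730407715
-0.01 1577 [0.6057 0.2299 0.0056] [600.6 233.2] [148.3 152.9] 14.01865291595459
```

```bash
cat >> h.py <<'E'
from scipy.spatial.transform import Rotation as Rn
yaw=np.radians(13.8);f=np.array([np.cos(yaw),np.sin(yaw),0]);k=np.array([0,0,1.])
BAR=np.array([.409,.1835,.135]);H=BAR+.11*f-.03*k
def quat(sgn):
    y=sgn*f;z=-k;q=Rn.from_matrix(np.stack([np.cross(y,z),y,z],1)).as_quat();return np.r_[q[3],q[:3]]
def tcp(th): return H+f*(-.11*np.cos(th)+.03*np.sin(th))+k*(.11*np.sin(th)+.03*np.cos(th))+k*ctrl.pinch_z
def st(tag=""):
    s=get_state();print(tag,"t%.1f"%s["time"],"tcp",s["tcp_pos"].round(4),"F",s["contact_force"].round(1),"w%.4f"%s["width"]);return s
def arc(a,b,v,n):
    for th in np.linspace(a,b,n+1)[1:]:
        ctrl.movel(tcp(th),max_speed=v)
E
python3 - <<'E'
from h import *
for s in(1,-1):
    for th in(0,.8,1.5,2.2):
        j=ctrl.ik(tcp(th),quat(s));print(s,th,None if j is None else np.round(j,2))
p=get_state()["tcp_pos"]; ctrl.movel(p+[0,0,.08])
for s in(1,-1):
    j=ctrl.ik(tcp(0)+[0,0,.1],quat(s));print(s,None if j is None else np.round(j,2))
E
```

```text
1 0 [ 0.26  0.59 -1.13  2.1   0.7   0.89 -1.03]
1 0.8 [ 0.31  0.6  -1.22  1.88  0.63  1.12 -0.9 ]
1 1.5 [ 0.17  0.62 -1.    1.67  0.56  1.17 -0.73]
1 2.2 [ 0.06  0.71 -0.85  1.54  0.57  1.15 -0.66]
-1 0 [ 0.31  0.64 -1.23  2.1   0.76  0.95  2.04]
-1 0.8 [ 0.32  0.6  -1.22  1.88  0.63  1.12  2.23]
-1 1.5 [ 0.26  0.71 -1.23  1.67  0.7   1.27  2.27]
-1 2.2 [ 0.2   0.86 -1.23  1.54  0.83  1.33  2.27]
1 [ 0.39  0.47 -1.26  1.96  0.51  1.09 -0.85]
-1 [ 0.38  0.45 -1.22  1.96  0.48  1.08  2.33]
```

```bash
python3 - <<'E'
from h import *
ctrl.movep(tcp(0)+[0,0,.10],quat(1)); s=st("above");print(s["qpos"].round(2))
ctrl.movel(tcp(0)+[0,0,.035]); s=st("near");print(s["qpos"].round(2))
im,d=vision.grab_frame("scene");cv2.imwrite("pics/v3.png",cv2.resize(im[90:270,220:420],(667,600)))
E
```

```text
above t4.2 tcp [0.4095 0.1828 0.2162] F [-0.3 -0.4  0.4] w0.0855
[ 0.39  0.47 -1.26  1.96  0.51  1.09 -0.85]
near t4.8 tcp [0.4092 0.1838 0.1517] F [0.1 1.3 0.1] w0.0855
[ 0.31  0.54 -1.17  2.05  0.62  0.96 -0.95]
```

View pics/v3.png

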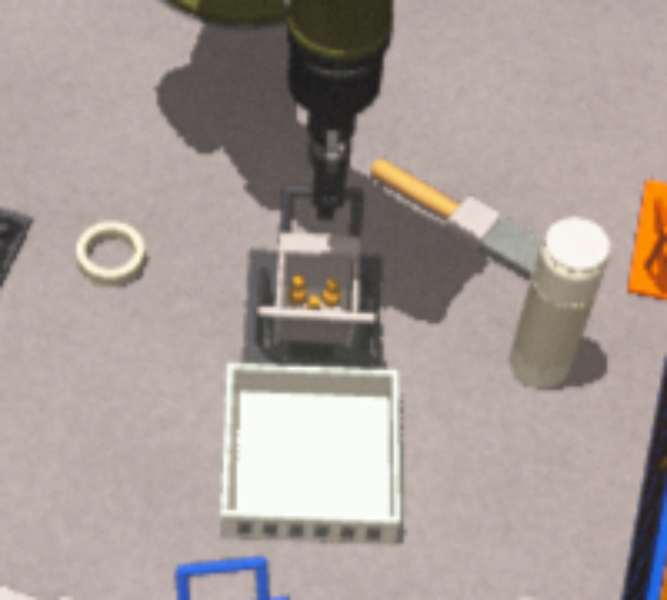

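The open jaws straddle the steel tin's bar, with the fingers at crop (325,200) and the handle arms at 283 and 362, so the gripper is centred. Next I'll grasp and tilt a little.

```bash
python3 - <<'E'
from h import *
ctrl.movel(tcp(0),max_speed=.06); st("down")
ctrl.close_gripper(40); st("closed")
for th in(.1,.2,.3):
    ctrl.movel(tcp(th),max_speed=.03); st(th)
for th in(.4,.5,.6,.7,.785):
    ctrl.movel(tcp(th),max_speed=.03)
st("45")
ctrl.pause(2.2); s=st("held");print(s["qpos"].round(2))
im,d=vision.grab_frame("scene");np.save("s4.npy",d);cv2.imwrite("pics/v4.png",cv2.resize(im[90:270,220:420],(667,600)))
E
```

```text
down t5.5 tcp [0.409  0.1837 0.1163] F [-0.2 -0.1  0.3] w0.0853
closed t6.2 tcp [0.4066 0.1828 0.1162] F [-9.1 -2.8  9.3] w0.0082
0.1 t6.8 tcp [0.4096 0.1835 0.1264] F [-7.9 -1.7 -0.8] w0.0086
0.2 t7.3 tcp [0.4138 0.1843 0.1368] F [-9.5 -1.3  0.1] w0.0086
0.3 t7.8 tcp [0.4188 0.1855 0.1466] F [-10.9  -1.6   2.2] w0.0085
45 t10.4 tcp [0.4573 0.194  0.186 ] F [-17.2 -11.   25.6] w0.0084
held t12.6 tcp [0.4573 0.194  0.186 ] F [-16.1 -10.9  25.8] w0.0087
[ 0.3   0.57 -1.17  1.89  0.59  1.1  -0.87]
```

View pics/v4.png

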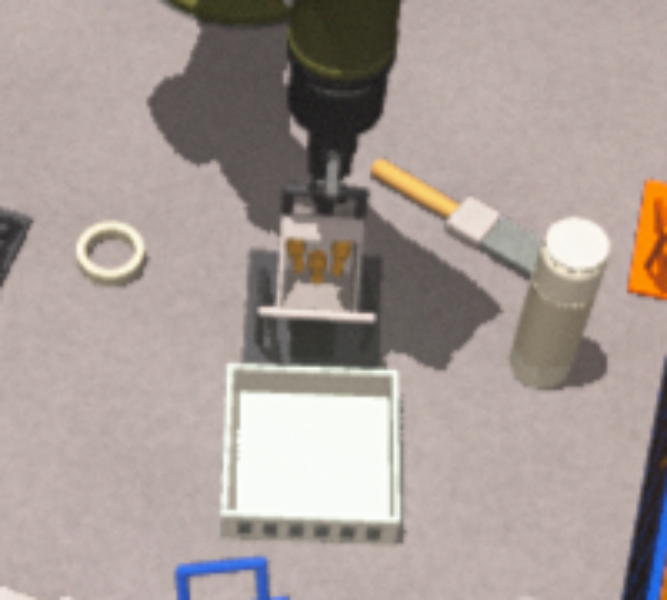

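The tin stands about 45° over and all three tips are still inside, at crop (297,255), (317,265) and (342,255). The forces show my hinge estimate is about 4 mm too far forward, so I'll shift the arc centre and carry on.

```bash
cat >> h.py <<'E'
L=np.cross(k,f)
H=H-.0045*f-.0013*L+.001*k
E
python3 - <<'E'
from h import *
ctrl.movel(tcp(.785),max_speed=.02); ctrl.pause(.3)
s=st("shifted")
def fl(s): F=s["contact_force"];print("  f,l,z",np.round([F@f,F@L,F[2]],1))
fl(s)
for th in(.9,1.0,1.1,1.2):
    ctrl.movel(tcp(th),max_speed=.03)
s=st("1.2");fl(s);e=s["tcp_pos"]-tcp(1.2);print("err f,l,z mm",np.round(1000*np.array([e@f,e@L,e[2]]),1))
E
```

```text
shifted t13.4 tcp [0.4567 0.1939 0.1861] F [-0.2  1.4 -5.5] w0.0084
  f,l,z [ 0.1  1.4 -5.5]
1.2 t15.6 tcp [0.5008 0.2037 0.2011] F [-3.4 -4.   5.6] w0.0088
  f,l,z [-4.2 -3.1  5.6]
err f,l,z mm [ 0.4 -1.   0.4]
```

```bash
python3 - <<'E'
from h import *
for th in(1.35,1.5,1.6): ctrl.movel(tcp(th),max_speed=.03)
st(1.6)
for th in np.arange(1.65,2.21,.05): ctrl.movel(tcp(th),max_speed=.025)
s=st(2.2);F=s["contact_force"];print(F@f,F@L,F[2]); ctrl.pause(.8)
im,d=vision.grab_frame("scene");np.save("s5.npy",d);cv2.imwrite("pics/v5.png",cv2.resize(im[90:270,220:420],(667,600)))
print([(np.round(r["point"]).tolist(),round(r["p"],2)) for r in models.recognise("scene","nozzle0_mid")])
E
```

```text
1.6 t17.5 tcp [0.5453 0.2138 0.1966] F [ 0.1 -5.7  3.1] w0.0081
2.2 t22.0 tcp [0.6002 0.2267 0.1587] F [ 1.8 -5.7  1.9] w0.0085
0.3383606486857996 -5.987402390152937 1.8579299329819947
[([293.0, 210.0], 0.58)]
```

View pics/v5.png

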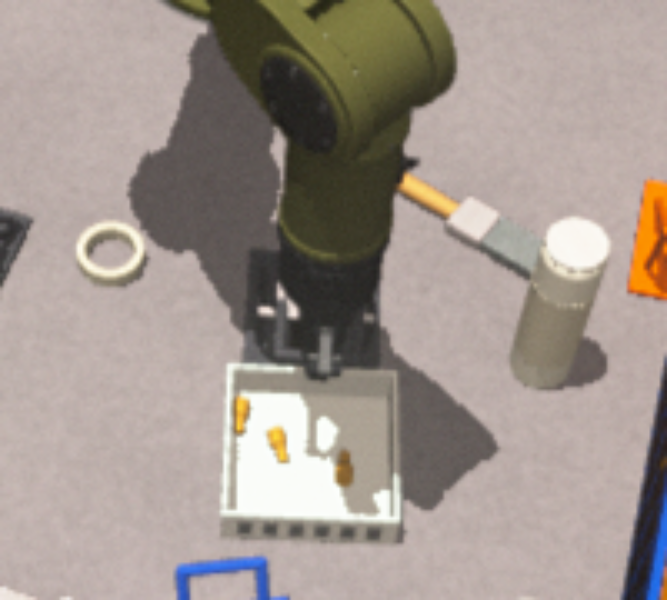

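All three tips lie in the basket, at crop (241,413), (278,443) and (344,468). Now I'll swing the tin back upright slowly.

```bash
python3 - <<'E'
from h import *
for th in np.linspace(2.2,0,21)[1:]: ctrl.movel(tcp(th),max_speed=.035)
s=st("upright");F=s["contact_force"];print(F@f,F@L,F[2])
ctrl.pause(.3)
ctrl.ungrasp();st("open")
ctrl.movel(tcp(0)+[0,0,.14],max_speed=.08);ctrl.pause(.5);st("clear")
for c in("scene","top"):
    im,d=vision.grab_frame(c);np.save(c+"6.npy",d);cv2.imwrite(f"pics/{c}6.png",im)
    W=cloud(c,d)
    for t in("nozzle0_mid","sqtin_bar"):
        for r in models.recognise(c,t):
            u,v=np.round(r["point"]).astype(int);print(c,t,(u,v),round(r["p"],2),W[v,u].round(3))
im=cv2.imread("pics/scene6.png");cv2.imwrite("pics/v6.png",cv2.resize(im[90:270,220:420],(667,600)))
E
```

```text
upright t33.1 tcp [0.4065 0.1832 0.1191] F [-0.8  2.7 22.3] w0.0084
-0.12596059538577312 2.7769001724186553 22.28657977923605
open t34.1 tcp [0.4049 0.1811 0.1173] F [ 0.5  0.6 -0. ] w0.0856
clear t36.5 tcp [0.4049 0.1812 0.2573] F [-0.7 -0.5 -0.6] w0.0855
scene nozzle0_mid (np.int64(292), np.int64(211)) 0.52 [0.575 0.158 0.025]
scene nozzle0_mid (np.int64(314), np.int64(174)) 0.22 [0.437 0.189 0.04 ]
scene sqtin_bar (np.int64(316), np.int64(174)) 0.97 [0.433 0.194 0.037]
scene sqtin_bar (np.int64(289), np.int64(288)) 0.91 [0.813 0.216 0.027]
scene sqtin_bar (np.int64(433), np.int64(153)) 0.57 [0.255 0.527 0.042]
top sqtin_bar (np.int64(252), np.int64(137)) 0.88 [0.862 0.217 0.029]
top sqtin_bar (np.int64(151), np.int64(296)) 0.65 [0.292 0.551 0.028]
top sqtin_bar (np.int64(259), np.int64(243)) 0.59 [0.482 0.182 0.032]
```

View pics/v6.png

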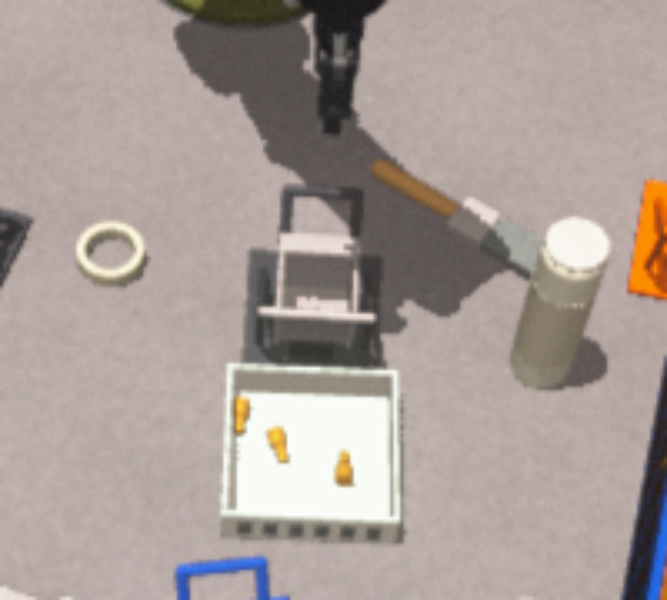

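The picture shows the tin empty and upright, with the bar where it started at crop (322,190). The three tips are at rest in the basket and the gripper is clear, so I'm handing in.

```bash
python3 -c "
from station import ticket
print(ticket.close_job())"
```

```text
the job is handed in; nothing more can be done
None
```

I poured the square tin's three nozzle tips into the basket, swung the tin back upright and handed the job in at about 37 s of robot time; no verdict is reported.

- **Which tin:** I used the steel square tin with the tips inside and left the blue and orange look-alikes and the round tin alone.
- **Half-way hold:** I tilted the tin to about 45° and held it for 2.2 s. The picture showed all three tips still inside.
- **Arc correction:** At the hold the wrist read about 32 N. My hinge estimate was about 4 mm off, so I shifted the arc before going on. The force then stayed below 10 N wherever I read it until the return, and was 22 N upright just before release.
- **Pour and return:** I tipped slowly to 2.2 rad and all three tips dropped into the basket. The swing back took about 10 s, and I let go only when the tin was upright.

**Last checks:**
- The final picture shows the three tips inside the basket, the tin empty and upright with its bar where it started, and the gripper about 14 cm above the bar.
- The network found only one of the three tips in the scene camera, plus a weak false hit in the empty tin, and none in the top camera. The count of three therefore rests on the picture.
- The detected tip lies close to the basket's side wall. It measured about 62 mm off centre, inside the 73 mm limit, at a height of 25 mm.

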